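# Key the sample carousel onto its flatted drive shaft

### The arm

A 6-joint arm with a two-finger parallel gripper is mounted at the origin on the work surface. World frame = base frame: x ahead of the robot, y to its left, z up, the work surface at z = 0. Lengths are in mm, angles in rad, forces in N, time in s.
With the tool pointing down it reaches from about 375 to 750 mm from the base axis. Payload 9 kg.
Tool frame: the origin (TCP) lies on the centre line of the jaws, within the pads' length; the fingertips stand 19 mm ahead of it and the grasp point (between the pads) is the TCP (env.tip_extent is the distance from the TCP to the fingertips, in mm); z points along the fingers, y is the line along which they close (so a half turn about z gives the same grasp; the last joint's range is limited). The gripper opens to 85 mm and grips with 20 to 120 N. Pads are 22 mm wide; open, the fingers measure 114 mm over their backs; the gripper's body (76 mm by 85 mm) begins 54 mm behind the grasp point. The pads swing forward as they close: fully open they stand 13 mm farther back than shut.
Start: joints at [1.009, 0.104, 0.097, 1.564, 0, 1.353], TCP at [202.247, 564.92, 211.131] pointing down, gripper open.
Joint ranges: [-2.99, 2.99], [-0.84, 1.86], [-1.1, 1.16], [-1.84, 2.11], [-1.51, 1.56], [-3.14, 3.14]. Speed limits (rad/s): [2.22, 2.22, 2.57, 3.14, 3.14, 3.14].

### API

Orientations are given as a 3x3 rotation matrix whose columns are the frame's x, y, z axes.
In Python, from station import env, viewer gives the robot as it stands.
- The arm moves only by the tool send_rows, never from a script. Its argument "moves" is a list of rows, each an object with "dp": the shift along the tool's x, y, z in m, a list of three; "turn": the turn, a rotation vector about the tool's x, y, z in rad, a list of three; "hand": the closure, from 0 (fully open) to 1 (shut). In form: [{"dp": [dx, dy, dz], "turn": [ax, ay, az], "hand": hand}, ...]. A call has 1 to 10 rows; each row is the pose to reach, as a shift and turn from the pose commanded when the call began, along the tool's axes at that moment; what a row does not reach only later rows make up. A row lasts 1/8 s, in which the tool goes at most 62.5 mm and 10.7 degrees, less where a joint would pass 70% of its speed; a pose out of reach is approached as far as the arm can. A call with a gripper value outside its range is refused whole. The fingers move at their own pace and stop on an object; "newtons" is the grip in N (left out, the last holds). Time passes only in rows, so rows that repeat a pose let the fingers close. It gives the time, the measured TCP pose, the force, the opening and the grip force at its end, in the units of the state.
- env.get_state(): the state, without advancing time (a new reading comes with each control period).
- viewer.capture(name): name is "scene" or "top"; returns a dict with "image" (480x640x3 uint8, blue, green, red), "intrinsics" (3x3 intrinsics, pixels), "k1" (the pictures are not rectified: a ray, as slopes to the right and down, at radius r is drawn at 1 + k1 r^2 times it, then the intrinsics apply), "cam_to_world" (4x4, takes a point from camera to world coordinates). Camera axes: x right, y up, looking along -z (the intrinsics and any distortion apply to the point x, -y, -z); pixel columns grow to the right and rows downward; lengths in mm; the calibration is good to about 2 mm. A picture is of the moment at which its call begins. There is no depth.
- env.hand_in(): hands the job in; it is judged then, once.
The state is a dict: "time": time; "joint_positions": joint angles; "qvel": joint speeds; "joint_torque": joint torques, N m; "eef_pos": TCP position; "orientation": TCP orientation; "contact_force": force on the tool from outside, world axes, zero at the start; "ft_torque": the same for the moment, N m; "opening": finger opening in mm; "gripper_force": force on a finger pad.
Only numpy, scipy, OpenCV 4.12 (cv2) and the standard library are available. Lean on these libraries where they do the work, as an engineer would, in place of code of your own. Each camera call takes 0.05 s, during which the arm holds its last target. There are 200 camera calls.

### The job

The sample carousel was set on its drive shaft with its D-shaped bore out of line with the shaft's flat. Push it round until the red-lidded pot stands over the red pointer and the carousel drops onto the flat, press its hub down until it is fully home, then swing the orange hold-down arm over the hub as far as it goes. Leave the glassware and other things around it where they stand.

Things in the scene. Friction and masses are not known exactly. Their poses are not given: they have to be found in the camera images.
- machine: Sample changer fixed on the bench: blue box, white deck, deck top 50 mm above the bench. Origin on the bench under the vertical drive axis. Deck reaches x -131 to +101 mm and y -104 to +144 mm of the origin. A pivot post (16 mm thick) at x 0, y +100 mm carries the hold-down arm.
- shaft: Steel drive shaft, fixed (does not turn). Origin on its axis at deck level, z up, +x the way its flat faces. From below: flange 80 mm across; boss 47 mm across, top at z 14, the stop for the hub's underside; D section 24 mm in diameter, flat 6 mm from the axis, up to z 26; round pilot 10 mm in diameter up to z 68, which stays inside the carousel's hub.
- pointer (a point): Near the outer end of the red pointer, a flat red bar just above the deck from 28 to 86 mm from the shaft's axis, on the side that the shaft's flat faces (shaft's +x). This point is 84 mm from the axis.
- collar (a joint): Blue friction collar on the D section, m, 0 = up (as at the start), 0.006 = pushed down level with the boss. Up, its top is at z 20 of the shaft. It carries the dropped carousel; about 10 N downward (carousel's weight included) slides it down, and it stays where it is pushed.
- carousel: Loose carousel, about 0.35 kg: hub and three arms 120 degrees apart with pots. Origin on the hub axis at the underside of hub and pots, z up, +x towards the red-lidded pot; the flat of its D bore (26 mm, flat 6.7 mm from the axis, about 0.15 rad play each way) faces +x too. Starts perched on the D section, origin 26 mm above the shaft's, free to turn both ways, at least 0.7 rad out of line.
- hub_top (a point): Centre of the hub's flat black top, the place to press: 30 mm across, 62 mm above the carousel's origin. Hub 45 mm across in its lowest 14 mm, 30 mm above. Lined up, the carousel drops 6 mm by its own weight onto the collar and no longer turns; pressed home, its origin is 14 mm above the shaft's and this point 76 mm above the deck.
- red_pot (a point): Centre of the top of the red-lidded pot. All three pots (the others with blue lids) are 28 mm in diameter, 48 mm tall from the carousel's origin up, with their axes 52 mm from the hub's axis.
- hold_arm (a joint): Hinge of the orange hold-down arm on the pivot post, rad. 0: arm along the machine's -x; grows anticlockwise seen from above; 1.57, the stop: along the machine's -y, over the hub. Light friction, stays where left. Starts 0 to 0.35. Arm 115 mm long, 16 wide, from 79 to 89 mm above the deck: it passes 3 mm over the hub only when the carousel is home.
- swing_knob (a point): Middle of the black upright knob on the hold-down arm, 62 mm from the pivot: 18 mm in diameter, from 89 to 117 mm above the deck; this point is 103 mm above the deck.
- vial: Bystander: small amber vial, 22 mm in diameter, 45 mm tall, standing on a corner of the machine's deck. Origin at its underside.
- flask_a: Bystander: clear conical flask, 84 mm wide, 135 mm tall. Origin at its underside.
- flask_b: Bystander: amber conical flask, 72 mm wide, 115 mm tall. Origin at its underside.
- wash_bottle: Bystander: white bottle, 64 mm in diameter, 150 mm tall. Origin at its underside.
- bulb: Bystander: red pipette bulb standing up, 52 mm wide, 85 mm tall. Origin at its underside.
- beaker: Bystander: glass beaker, 70 mm in diameter, 85 mm tall. Origin at its underside.
- driver: Bystander: screwdriver lying on the bench, 190 mm long. Origin at the middle of its underside.

How it is judged (in metres and radians):
On the way, in this order (a step that is already met when the one before it is completed fails the run):
1. the carousel is keyed onto the flat and pressed fully home (z of carousel in the frame of shaft below 0.0163 m and horizontal distance between carousel and shaft below 0.003 m and angle between the x axis of carousel and the x axis of shaft, either way round below 0.25 rad and x of red_pot in the frame of shaft above 0.04 m and angle between carousel's own z axis and vertical below 0.06 rad), for 0.2 s.
2. the hold-down arm is over the hub (value of joint hold_arm above 1.48 rad), for 0.2 s.
At the end, for the whole second after the job is handed in: The carousel's origin is no more than 16.3 mm above the shaft's (home is 14), within 3 mm of its axis, upright within 0.06 rad and turned with the red pot over the pointer within 0.25 rad; the hold-down arm is past 1.48 rad (stop 1.57); all at rest (all of step 1 and value of joint hold_arm above 1.48 rad and linear speed of carousel below 0.02 m/s); the robot touches nothing.
It fails at once if a thing standing around is shifted by more than 30 mm or knocked over (distance of any of flask_a, flask_b, wash_bottle, bulb, beaker, driver, vial from where it was at the start of the episode above 0.03 m or angle between any of flask_a, flask_b, wash_bottle, bulb, beaker, vial's own z axis and vertical above 0.6 rad).
It also fails if it takes over 64 s, if anything falls off the work surface, if the arm or the gripper's body presses on something with over 40 N, if the wrist force passes 120 N, or if a joint passes its speed limit or range.

## Working session

There is one attempt and no reset: what is moved stays moved. The work goes in short steps, Python scripts to look and compute and a tool call to move; the robot and the scene stay as the last step left them, time stands still between calls to the robot, and variables do not carry over. Pictures are saved under pics/ and viewed, at most 10 in all, crops included, and the job is handed in when it is done.

Besides the shell and the picture viewer there is one more tool, called by a JSON object that holds its "api" and its "payload". send_rows: Moves the arm, as the interface text tells. Its arguments: {"type":"object","properties":{"moves":{"type":"array","items":{"type":"object","properties":{"dp":{"type":"array","items":{"type":"number"}},"turn":{"type":"array","items":{"type":"number"}},"hand":{"type":"number"}}}},"newtons":{"type":"number"}},"required":["moves"]}

```bash
mkdir -p pics; cat > h.py <<'E'
import numpy as np, cv2
from station import env, viewer
def cap(n,f):
    c=viewer.capture(n); cv2.imwrite(f'pics/{f}.png',c['image'])
    np.savez(f'{f}.npz',**c); return c
def ray(c,u,v):
    K=c['intrinsics']; k=float(c['k1'])
    p=cv2.undistortPoints(np.array([[[u,v]]],float),K,np.array([k,0,0,0,0.]))[0,0]
    T=c['cam_to_world']; d=T[:3,:3]@np.array([p[0],-p[1],-1]); return T[:3,3],d
def at(c,u,v,z):
    o,d=ray(c,u,v); return o+d*(z-o[2])/d[2]
def pix(c,P):
    T=c['cam_to_world']; q=T[:3,:3].T@(np.array(P,float)-T[:3,3]); x,y=q[0]/-q[2],-q[1]/-q[2]
    f=1+float(c['k1'])*(x*x+y*y); K=c['intrinsics']; return K[0,0]*x*f+K[0,2],K[1,1]*y*f+K[1,2]
E
python3 - <<'E'
from h import *
for n in('scene','top'):
    c=cap(n,n+'0'); print(c['intrinsics'],c['k1'],c['cam_to_world'])
s=env.get_state();print(s['time'],s['eef_pos'],s['orientation'],s['opening'])
E
```

```text
[[436.32273319   0.         316.67716368]
 [  0.         436.32273319 234.20850667]
 [  0.           0.           1.        ]] -0.005751246981273716 [[ 3.00090868e-01 -6.93038755e-01  6.55471399e-01  1.29616667e+03]
 [ 9.53897031e-01  2.21687837e-01 -2.02323894e-01 -2.64709490e+02]
 [-5.09173704e-03  6.85967774e-01  7.27614106e-01  1.00994429e+03]
 [ 0.00000000e+00  0.00000000e+00  0.00000000e+00  1.00000000e+00]]
[[616.23120094   0.         319.38492285]
 [  0.         616.23120094 238.07188755]
 [  0.           0.           1.        ]] -0.07458587522326518 [[ 1.30301809e-02  9.94298933e-01 -1.05829324e-01  3.34508092e+02]
 [-9.99787842e-01  1.46438884e-02  1.44854581e-02  6.89349597e+00]
 [ 1.59526284e-02  1.05618124e-01  9.94278797e-01  1.55943842e+03]
 [ 0.00000000e+00  0.00000000e+00  0.00000000e+00  1.00000000e+00]]
0.1 [202.03728915 564.61198352 210.39237872] [[-9.41500764e-01  3.37010219e-01 -6.50626690e-04]
 [ 3.37010739e-01  9.41500253e-01 -1.01789489e-03]
 [ 2.69524213e-04 -1.17761700e-03 -9.99999270e-01]] 85.30256452969837
```

View pics/top0.png

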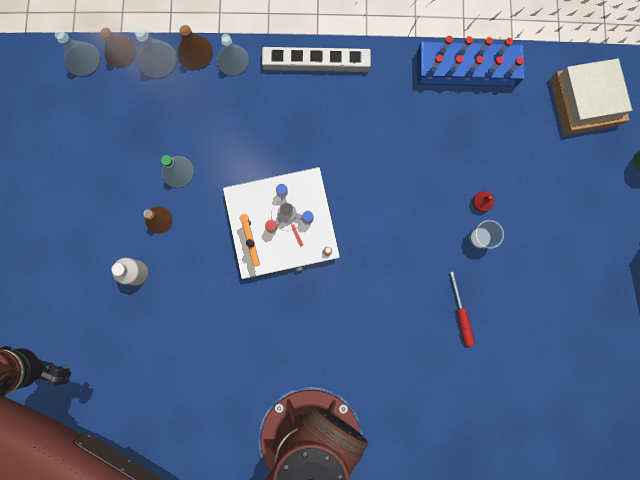

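View pics/scene0.png

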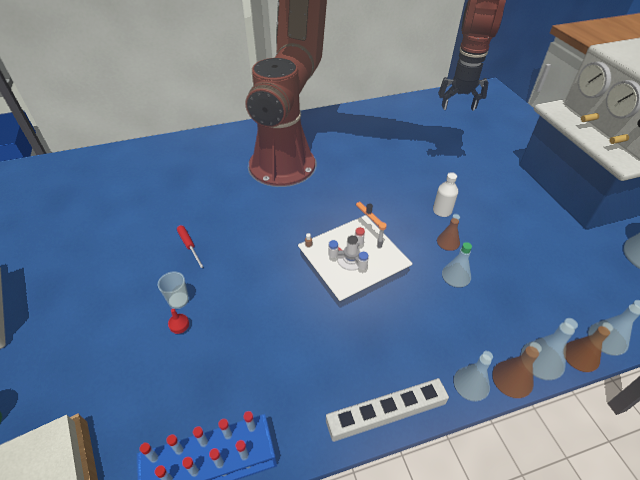

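The top picture shows the machine at about (282,222), with the red pot near (271,227), the hub near (286,212), the pointer near (297,235) and the orange arm at x≈250. The other items stand well clear of it. I'll enlarge that area.

```bash
python3 - <<'E'
import cv2
i=cv2.imread('pics/top0.png')[160:285,215:345]
cv2.imwrite('pics/t0c.png',cv2.resize(i,None,fx=4.6,fy=4.6,interpolation=cv2.INTER_CUBIC))
i=cv2.imread('pics/scene0.png')[195:305,290:420]
cv2.imwrite('pics/s0c.png',cv2.resize(i,None,fx=5,fy=5,interpolation=cv2.INTER_CUBIC))
E
```

```text
(no output)
```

View pics/t0c.png

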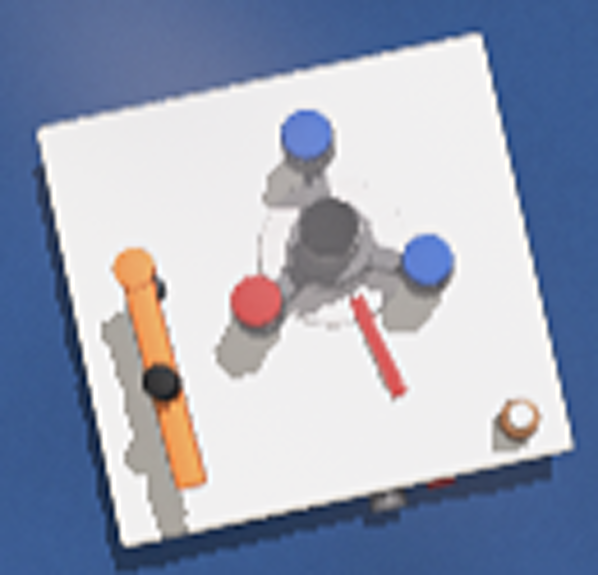

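View pics/s0c.png

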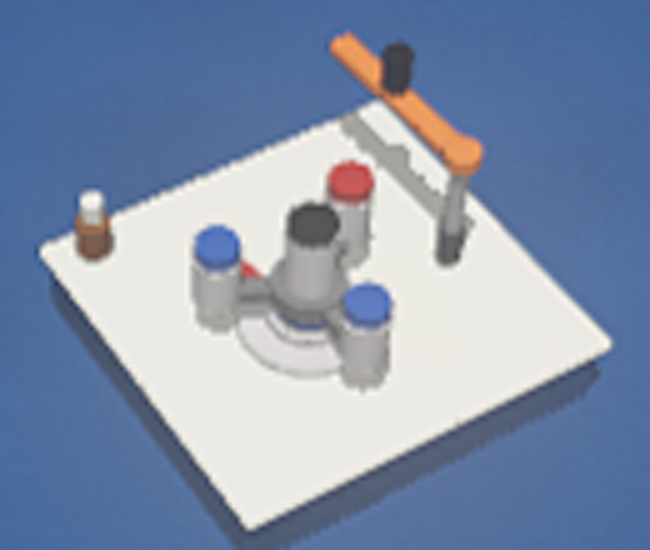

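In the enlarged top crop the hub top is at (330,228). The red lid is at (256,300), the blue lids at (306,134) and (428,259), and the pointer runs (357,298)→(400,393). The pivot is at (134,268), the knob at (162,381) and the vial at (520,420).

```bash
python3 - <<'E'
from h import *
t=np.load('top0.npz'); s=np.load('scene0.npz')
def T(u,v,z): return at(t,215+(u+.5)/4.6-.5,160+(v+.5)/4.6-.5,z)
def S(u,v,z): return at(s,290+(u+.5)/5-.5,195+(v+.5)/5-.5,z)
C=[T(*p,50) for p in((482,34),(572,450),(122,547),(40,130))]
for p in C: print(p.round(1))
print('size',[np.linalg.norm(C[i]-C[i-1]).round(1) for i in range(4)])
# corners: machine x of world?
for nm,p,z in(('hub',(330,228),138),('red',(256,300),124),('b1',(306,134),124),('b2',(428,259),124),('ptr_in',(357,298),52),('ptr_out',(400,393),52),('pivot',(134,268),139),('knob',(162,381),167),('end',(192,487),139),('vial',(520,420),95)):
    print(nm,T(*p,z).round(1))
for nm,p,z in(('hub',(313,224),138),('red',(350,182),124),('b1',(366,303),124),('b2',(218,246),124),('knob',(398,53),167)):
    print('S',nm,S(*p,z).round(1))
E
```

```text
[673.6 -12.8  50. ]
[448.  -63.8  50. ]
[392.9 175.   50. ]
[617.1 225.3  50. ]
size [np.float64(244.7), np.float64(231.3), np.float64(245.1), np.float64(229.8)]
hub [552.4  64.1 138. ]
red [516.8 101.7 124. ]
b1 [603.1  77.9 124. ]
b2 [539.3  14.3 124. ]
ptr_in [527.9  52.3  52. ]
ptr_out [477.1  28.5  52. ]
pivot [530.3 162.7 139. ]
knob [470.4 144.3 167. ]
end [420.  130.7 139. ]
vial [459.9 -34.6  95. ]
S hub [558.5  63.8 138. ]
S red [523.  100.2 124. ]
S b1 [609.   75.7 124. ]
S b2 [546.2  13.8 124. ]
S knob [474.5 145.1 167. ]
```

```bash
cat >> h.py <<'E'
def go(target,xang=None,show=True):
    """tool-axes shift and z turn from the present measured pose to world target, tool x at xang deg"""
    s=env.get_state(); R=np.array(s['orientation']); p=np.array(s['eef_pos'])
    a=np.degrees(np.arctan2(R[1,0],R[0,0])); dp=R.T@(np.array(target,float)-p)/1000
    tz=None if xang is None else -np.radians((xang-a+180)%360-180)
    if show: print('p',p.round(1),'xang',round(a,1),'dp',dp.round(4),'tz',tz,'F',np.round(s['contact_force'],1),'t',round(s['time'],2),'open',round(s['opening'],1))
    return dp,tz
E
python3 -c "
from h import *
go((554,64.5,230),135)"
```

```text
p [202.  564.6 210.4] xang 160.3 dp [-0.4999 -0.3523 -0.0193] tz 0.44165805984026085 F [ 0.1 -0.6  0.6] t 0.1 open 85.3
```

{"api": "send_rows", "payload": {"moves": [{"dp": [-0.03,-0.02,-0.03],"turn": [0,0,0.04],"hand": 0},{"dp": [-0.08,-0.056,-0.03],"turn": [0,0,0.1],"hand": 0},{"dp": [-0.13,-0.092,-0.03],"turn": [0,0,0.15],"hand": 0},{"dp": [-0.18,-0.127,-0.03],"turn": [0,0,0.2],"hand": 0},{"dp": [-0.23,-0.162,-0.03],"turn": [0,0,0.25],"hand": 0},{"dp": [-0.28,-0.197,-0.03],"turn": [0,0,0.3],"hand": 0},{"dp": [-0.33,-0.233,-0.03],"turn": [0,0,0.35],"hand": 0},{"dp": [-0.38,-0.268,-0.03],"turn": [0,0,0.4],"hand": 0},{"dp": [-0.43,-0.303,-0.03],"turn": [0,0,0.44],"hand": 0},{"dp": [-0.47,-0.331,-0.03],"turn": [0,0,0.44],"hand": 0}]}}

```text
time: 1.35
eef_pos: [534.0, 92.7, 240.7]
orientation: [[-0.707, 0.707, -0.0], [0.707, 0.707, 0.0], [0.0, -0.0, -1.0]]
contact_force: [0.4, 1.2, -0.6]
opening: 85.8
gripper_force: 0.0
```

```bash
python3 -c "
from h import *
go((554,64.5,200),135)"
```

```text
p [534.   92.7 240.7] xang 135.0 dp [-0.034  -0.0058  0.0407] tz -0.00010804911247784477 F [ 0.4  1.2 -0.6] t 1.35 open 85.8
```

{"api": "send_rows", "payload": {"moves": [{"dp": [-0.034,-0.006,0.02],"turn": [0,0,0],"hand": 0},{"dp": [-0.034,-0.006,0.05],"turn": [0,0,0],"hand": 0.3},{"dp": [-0.034,-0.006,0.05],"turn": [0,0,0],"hand": 0.3},{"dp": [-0.034,-0.006,0.05],"turn": [0,0,0],"hand": 0.3}]}}

```text
time: 1.85
eef_pos: [553.0, 67.0, 192.1]
orientation: [[-0.709, 0.706, 0.001], [0.706, 0.709, 0.0], [-0.0, 0.001, -1.0]]
contact_force: [0.5, 0.4, -0.3]
opening: 59.6
gripper_force: 0.0
```

```bash
python3 - <<'E'
from h import *
go((554,64.5,137),135)
c=cap('scene','s1'); t=cap('top','t1')
i=cv2.resize(c['image'][190:290,300:410],None,fx=5.4,fy=5.4,interpolation=cv2.INTER_CUBIC)
j=cv2.resize(t['image'][160:285,215:345],None,fx=2,fy=2)
o=np.zeros((540,800,3),np.uint8);o[:540,:594]=i[:540,:594];o[:250,595:]=j[:250,:205];cv2.imwrite('pics/s1c.png',o)
E
```

```text
p [553.   67.  192.1] xang 135.1 dp [-0.0024 -0.0011  0.0551] tz 0.0021079186952399215 F [ 0.5  0.4 -0.3] t 1.85 open 59.6
```

View pics/s1c.png

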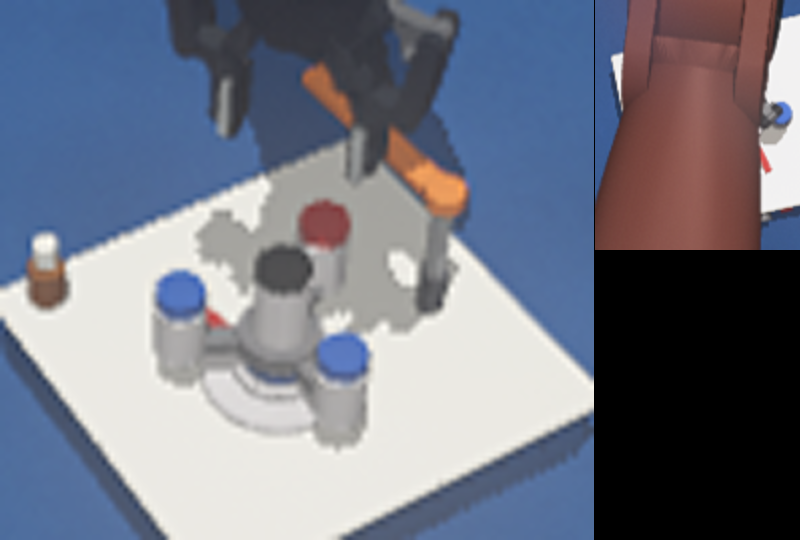

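The scene crop shows the open fingertips at about (228,130) and (360,176), above and behind the hub top at (284,268). Projecting the fingertips gives the scene camera's bias.

```bash
python3 - <<'E'
from h import *
s=np.load('s1.npz')
P=lambda u,v,z: at(s,300+(u+.5)/5.4-.5,190+(v+.5)/5.4-.5,z).round(1)
for z in(173,178,183): print(z,P(228,130,z),P(360,176,z))
print('hub',P(284,268,138))
print('tcp pix',[ (np.array(pix(s,(553+d*30*.706,67+d*30*.708,177)))-[300,190])*5.4 for d in(-1,1)])
E
```

```text
173 [489.1  57.4 173. ] [540.4 109.2 173. ]
178 [493.9  55.5 178. ] [544.9 106.9 178. ]
183 [498.7  53.6 183. ] [549.5 104.7 183. ]
hub [557.9  64.  138. ]
tcp pix [array([233.09442547, 183.99445   ]), array([344.46185238, 223.91002379])]
```

```bash
python3 - <<'E'
from h import *
s=np.load('scene0.npz')
for z in (180,192,204,211,225,240): print(z,[np.round(pix(s,(202+d*45*.337,565+d*45*.9415,z)),1) for d in(-1,0,1)])
c=s['image'][70:125,420:500]
d=np.load('s1.npz')['image'][180:235,320:400]
cv2.imwrite('pics/cmp.png',np.hstack([cv2.resize(k,None,fx=5,fy=5,interpolation=cv2.INTER_CUBIC) for k in(c,d)]))
E
```

```text
180 [array([440.2, 124.8]), array([453.5, 125. ]), array([466.8, 125.3])]
192 [array([440.9, 121.7]), array([454.3, 122. ]), array([467.6, 122.2])]
204 [array([441.7, 118.6]), array([455.1, 118.9]), array([468.5, 119.1])]
211 [array([442.1, 116.8]), array([455.5, 117. ]), array([469. , 117.3])]
225 [array([442.9, 113.1]), array([456.5, 113.3]), array([470.1, 113.6])]
240 [array([443.9, 109.1]), array([457.5, 109.3]), array([471.2, 109.6])]
```

View pics/cmp.png

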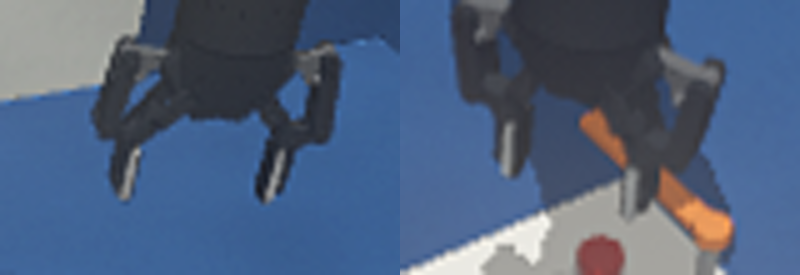

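```bash
python3 - <<'E'
from h import *
print(env.tip_extent,[a for a in dir(env) if a[0]!='_'])
t=np.load('top0.npz')
for z in (170,190,204,220,240,260): print(z,[np.round(pix(t,(202+d*45*.337,565+d*45*.9415,z)),1) for d in(-1,0,1)])
s1=env.get_state();print(s1['eef_pos'],s1['joint_positions'])
c=t['image'][340:415,15:115]
d=np.load('s1.npz')['image']
cv2.imwrite('pics/cmp2.png',cv2.resize(c,None,fx=7,fy=7,interpolation=cv2.INTER_CUBIC))
E
```

```text
19.0 ['IKError', 'get_state', 'hand_in', 'tip_extent']
170 [array([ 78.2, 365.9]), array([ 60. , 358.6]), array([ 41.9, 351.3])]
190 [array([ 74.9, 366.8]), array([ 56.4, 359.4]), array([ 38., 352.])]
204 [array([ 72.5, 367.4]), array([ 53.8, 359.9]), array([ 35.3, 352.5])]
220 [array([ 69.7, 368.1]), array([ 50.8, 360.6]), array([ 32.1, 353. ])]
240 [array([ 66.1, 369.1]), array([ 47. , 361.4]), array([ 28. , 353.7])]
260 [array([ 62.4, 370.1]), array([ 43. , 362.3]), array([ 23.7, 354.5])]
[553.51424733  66.98176679 192.71421523] [-1.14208929e-01 -3.15954893e-02 -7.47991351e-02  1.52547871e+00
  7.51997038e-05  6.68823980e-01]
```

View pics/cmp2.png

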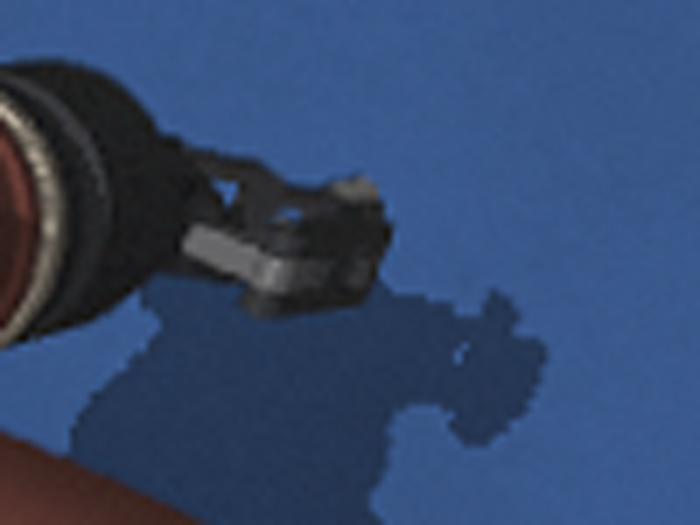

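The top crop shows the gripper around (330,260), which is about px (62,377). That doesn't match where the reported TCP projects. I'll triangulate it and check the base as well.

```bash
python3 - <<'E'
from h import *
t=np.load('top0.npz');s=np.load('scene0.npz')
print('base top',pix(t,(0,0,0)),pix(t,(0,0,20)),'scene',pix(s,(0,0,0)))
for z in(180,204,240): print(z,'s',at(s,459,109.7,z).round(1),'t',at(t,60,374,z).round(1))
cr=t['image'][380:480,240:380]
cr2=s['image'][130:200,230:340]
o=np.zeros((350,790,3),np.uint8); a=cv2.resize(cr,None,fx=2.8,fy=2.8); b=cv2.resize(cr2,None,fx=3.5,fy=3.5)
o[:a.shape[0],:a.shape[1]]=a;o[:b.shape[0],400:400+b.shape[1]]=b[:,:390];cv2.imwrite('pics/base.png',o)
E
```

```text
base top (np.float64(310.37098586153684), np.float64(438.73574335697333)) (np.float64(310.38285630690496), np.float64(440.51112048372795)) scene (np.float64(281.7034840998458), np.float64(163.8489450083784))
180 s [120.5 633.4 180. ] t [169.  559.5 180. ]
204 s [154.5 607.5 204. ] t [171.9 549.9 204. ]
240 s [205.5 568.5 240. ] t [176.2 535.4 240. ]
```

View pics/base.png

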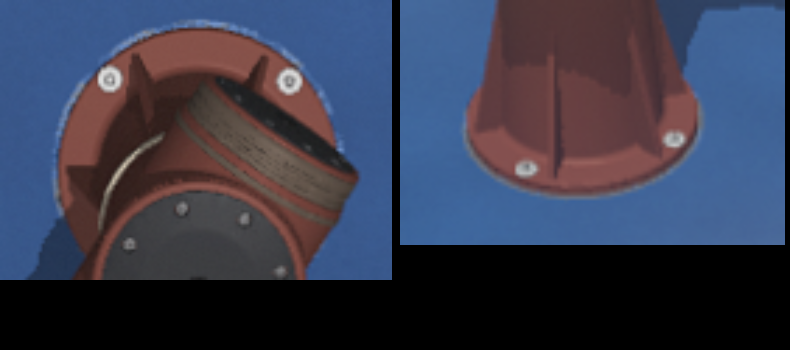

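Base and camera agree. In both views the finger tips lie exactly on the reported tool axis, but about 35 mm higher than the reported z implies. I'll check this by a guarded touch on the hub top with the fingers shut.

```bash
python3 -c "
from h import *
go((555,64.3,160),135)"
```

```text
p [553.5  67.  192.7] xang 135.1 dp [-0.0029 -0.0009  0.0327] tz 0.0023642300510369977 F [-0.  -0.8 -0.7] t 1.95 open 59.8
```

{"api": "send_rows", "payload": {"moves": [{"dp": [-0.003,-0.001,0.02],"turn": [0,0,0],"hand": 1},{"dp": [-0.003,-0.001,0.03],"turn": [0,0,0],"hand": 1},{"dp": [-0.003,-0.001,0.03],"turn": [0,0,0],"hand": 1},{"dp": [-0.003,-0.001,0.03],"turn": [0,0,0],"hand": 1},{"dp": [-0.003,-0.001,0.03],"turn": [0,0,0],"hand": 1},{"dp": [-0.003,-0.001,0.03],"turn": [0,0,0],"hand": 1}], "newtons": 25}}

```text
time: 2.7
eef_pos: [554.7, 63.8, 161.5]
orientation: [[-0.708, 0.706, 0.001], [0.706, 0.708, 0.0], [-0.0, 0.0, -1.0]]
contact_force: [-1.3, -0.2, -0.6]
opening: 0.1
gripper_force: 0.0
```

{"api": "send_rows", "payload": {"moves": [{"dp": [0,0,0.003],"turn": [0,0,0],"hand": 1},{"dp": [0,0,0.006],"turn": [0,0,0],"hand": 1}]}}

```text
time: 2.95
eef_pos: [554.4, 63.8, 154.9]
orientation: [[-0.708, 0.706, 0.0], [0.706, 0.708, 0.0], [0.0, 0.0, -1.0]]
contact_force: [-0.3, -0.1, -0.7]
opening: 0.0
gripper_force: 0.0
```

{"api": "send_rows", "payload": {"moves": [{"dp": [0,0,0.003],"turn": [0,0,0],"hand": 1},{"dp": [0,0,0.006],"turn": [0,0,0],"hand": 1}]}}

```text
time: 3.2
eef_pos: [554.4, 63.8, 148.8]
orientation: [[-0.708, 0.706, -0.0], [0.706, 0.708, 0.0], [0.0, 0.0, -1.0]]
contact_force: [-0.8, -0.4, -0.7]
opening: -0.0
gripper_force: 0.0
```

{"api": "send_rows", "payload": {"moves": [{"dp": [0,0,0.004],"turn": [0,0,0],"hand": 1},{"dp": [0,0,0.008],"turn": [0,0,0],"hand": 1},{"dp": [0,0,0.008],"turn": [0,0,0],"hand": 1}]}}

```text
time: 3.58
eef_pos: [554.2, 63.8, 140.6]
orientation: [[-0.708, 0.706, -0.001], [0.706, 0.708, 0.0], [0.001, -0.0, -1.0]]
contact_force: [0.1, -0.7, 1.0]
opening: -0.2
gripper_force: 0.0
```

```bash
python3 - <<'E'
from h import *
go((555,64.3,160),135)
c=cap('scene','s2')
o=np.load('scene0.npz')['image']
i=cv2.resize(c['image'][190:290,300:410],None,fx=5.4,fy=5.4,interpolation=cv2.INTER_CUBIC)
cv2.imwrite('pics/s2c.png',i)
E
```

```text
p [554.2  63.8 140.6] xang 135.1 dp [-0.0002  0.0009 -0.0194] tz 0.0015946341423700822 F [ 0.1 -0.7  1. ] t 3.58 open -0.2
```

View pics/s2c.png

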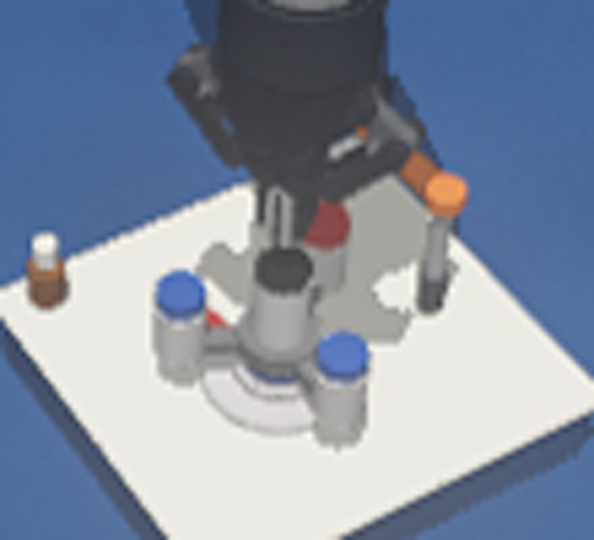

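{"api": "send_rows", "payload": {"moves": [{"dp": [0,0,0.003],"turn": [0,0,0],"hand": 1},{"dp": [0,0,0.005],"turn": [0,0,0],"hand": 1}]}}

```text
time: 3.88
eef_pos: [554.5, 63.8, 136.0]
orientation: [[-0.708, 0.706, 0.0], [0.706, 0.708, 0.0], [-0.0, 0.0, -1.0]]
contact_force: [-0.3, 1.1, -0.8]
opening: -0.0
gripper_force: 0.0
```

{"api": "send_rows", "payload": {"moves": [{"dp": [0,0,0.002],"turn": [0,0,0],"hand": 1},{"dp": [0,0,0.003],"turn": [0,0,0],"hand": 1}]}}

```text
time: 4.12
eef_pos: [554.4, 63.8, 133.0]
orientation: [[-0.708, 0.706, -0.0], [0.706, 0.708, 0.0], [0.0, 0.0, -1.0]]
contact_force: [-0.0, 0.5, 0.4]
opening: 0.3
gripper_force: 0.0
```

{"api": "send_rows", "payload": {"moves": [{"dp": [0,0,0.002],"turn": [0,0,0],"hand": 1},{"dp": [0,0,0.003],"turn": [0,0,0],"hand": 1}]}}

```text
time: 4.38
eef_pos: [554.4, 63.8, 130.0]
orientation: [[-0.708, 0.706, -0.0], [0.706, 0.708, 0.0], [0.0, 0.0, -1.0]]
contact_force: [0.5, 0.2, -0.5]
opening: 0.1
gripper_force: 0.0
```

```bash
python3 - <<'E'
from h import *
c=cap('scene','s3'); g=c['image'].mean(2).astype(int); g0=np.load('s1.npz')['image'].mean(2).astype(int); g2=np.load('s2.npz')['image'].mean(2).astype(int)
for n,a in(('s1',g0),('s2',g2),('s3',g)):
    print(n,'cols 345..361'); 
    for r in range(228,248): print(r,*a[r,345:362])
E
```

```text
s1 cols 345..361
228 231 231 235 177 157 161 162 162 163 163 161 124 92 89 90 90 89
229 232 232 236 178 159 162 162 162 162 165 141 99 90 92 93 93 92
230 232 233 237 179 160 162 162 162 162 166 116 92 93 94 94 94 93
231 214 235 226 175 161 162 162 162 163 167 113 92 94 94 94 94 95
232 157 218 175 159 162 163 163 163 164 164 109 90 93 95 95 95 95
233 161 160 160 162 162 163 164 164 165 154 120 92 91 94 97 95 95
234 162 163 163 163 165 160 156 155 161 151 123 99 91 90 100 95 92
235 162 163 165 156 157 134 109 105 127 119 124 132 152 149 129 126 104
236 163 164 162 117 107 80 75 74 75 74 81 142 198 197 174 168 141
237 163 166 139 87 75 77 79 78 79 77 76 71 150 168 170 170 168
238 164 167 109 78 78 80 79 80 79 80 78 75 102 167 171 170 169
239 164 169 102 76 79 80 80 81 80 81 81 78 72 166 171 169 167
240 164 166 99 77 80 81 81 81 81 81 81 77 74 166 171 169 165
241 163 155 98 76 79 81 81 81 81 80 80 76 120 168 170 168 164
242 162 176 133 92 78 78 80 80 80 79 77 91 164 168 163 167 162
243 157 212 166 132 107 84 85 77 87 88 84 132 138 141 143 163 161
244 191 212 163 158 155 130 133 114 131 1
[... 2189 characters left out ...]
4 126 89 75 69 131 148 150 149 148
238 163 168 109 77 73 72 76 106 103 79 75 73 91 144 148 148 147
239 164 168 102 76 77 75 74 73 74 75 75 76 73 143 149 148 147
240 165 166 99 77 81 78 78 77 77 77 77 79 76 144 149 148 146
241 164 156 99 77 80 81 81 81 82 81 80 76 119 147 149 148 146
242 163 155 127 94 78 79 80 80 80 80 76 92 159 145 141 147 145
243 171 155 150 134 107 84 85 77 85 88 84 134 130 104 120 145 147
244 180 155 149 160 155 130 132 114 132 134 130 155 131 100 128 151 157
245 163 155 148 158 169 172 173 166 173 171 166 157 122 105 140 163 165
246 161 146 147 158 168 170 170 173 172 168 163 155 117 138 163 165 164
247 152 133 147 159 168 169 169 172 171 167 162 153 115 157 166 165 164
```

The tips now overlap the hub top's back edge, in rows 236–238. They are above the hub, centred on col 352, with a constant z bias of about +36 mm. I'll continue the guarded descent.

{"api": "send_rows", "payload": {"moves": [{"dp": [0,0,0.002],"turn": [0,0,0],"hand": 1},{"dp": [0,0,0.004],"turn": [0,0,0],"hand": 1},{"dp": [0,0,0.004],"turn": [0,0,0],"hand": 1}]}}

```text
time: 4.8
eef_pos: [554.3, 63.8, 125.9]
orientation: [[-0.708, 0.706, -0.0], [0.706, 0.708, 0.0], [0.0, -0.0, -1.0]]
contact_force: [-0.3, -0.0, -0.1]
opening: -0.1
gripper_force: 0.0
```

{"api": "send_rows", "payload": {"moves": [{"dp": [0,0,0.001],"turn": [0,0,0],"hand": 1},{"dp": [0,0,0.002],"turn": [0,0,0],"hand": 1}]}}

```text
time: 5.05
eef_pos: [554.5, 63.8, 124.1]
orientation: [[-0.708, 0.706, 0.0], [0.706, 0.708, 0.0], [-0.0, 0.0, -1.0]]
contact_force: [0.2, -0.4, -0.6]
opening: -0.2
gripper_force: 0.0
```

{"api": "send_rows", "payload": {"moves": [{"dp": [0,0,0.001],"turn": [0,0,0],"hand": 1},{"dp": [0,0,0.002],"turn": [0,0,0],"hand": 1}]}}

```text
time: 5.3
eef_pos: [554.4, 63.8, 122.0]
orientation: [[-0.708, 0.706, 0.0], [0.706, 0.708, 0.0], [0.0, 0.0, -1.0]]
contact_force: [-0.7, 0.7, 0.5]
opening: -0.2
gripper_force: 0.0
```

{"api": "send_rows", "payload": {"moves": [{"dp": [0,0,0.001],"turn": [0,0,0],"hand": 1},{"dp": [0,0,0.002],"turn": [0,0,0],"hand": 1}]}}

```text
time: 5.55
eef_pos: [554.4, 63.8, 120.0]
orientation: [[-0.708, 0.706, 0.0], [0.706, 0.708, 0.0], [0.0, 0.0, -1.0]]
contact_force: [-0.4, -0.8, -0.4]
opening: 0.2
gripper_force: 0.0
```

{"api": "send_rows", "payload": {"moves": [{"dp": [0,0,0.001],"turn": [0,0,0],"hand": 1},{"dp": [0,0,0.002],"turn": [0,0,0],"hand": 1}]}}

```text
time: 5.8
eef_pos: [554.4, 63.8, 118.0]
orientation: [[-0.708, 0.706, 0.0], [0.706, 0.708, 0.0], [0.0, 0.0, -1.0]]
contact_force: [0.9, 0.1, 0.2]
opening: -0.3
gripper_force: 0.0
```

```bash
python3 - <<'E'
from h import *
go((555,64.3,160),135)
c=cap('scene','s4'); g=c['image'].mean(2).astype(int)
for r in range(234,246): print(r,*g[r,345:362])
E
```

```text
p [554.4  63.8 118. ] xang 135.1 dp [-0.      0.0008 -0.042 ] tz 0.001601334063533513 F [0.9 0.1 0.2] t 5.8 open -0.3
234 227 165 94 91 146 112 105 147 131 86 75 75 74 87 92 94 93
235 180 144 93 94 148 102 101 147 123 84 76 76 74 108 103 101 99
236 182 152 93 104 149 102 109 148 122 86 78 76 93 141 133 129 129
237 177 167 101 102 148 101 124 149 118 84 80 78 118 146 149 149 148
238 162 168 104 107 149 99 124 150 110 82 84 76 91 145 148 148 147
239 164 168 99 114 144 91 130 150 113 84 81 74 70 143 149 148 146
240 165 165 98 78 107 82 134 142 115 83 77 75 76 143 148 147 146
241 164 156 98 76 78 77 86 108 98 79 76 76 119 147 149 148 146
242 164 156 127 93 77 78 79 78 78 78 76 92 159 144 141 147 145
243 164 156 151 133 107 83 85 77 85 88 84 134 130 104 121 144 147
244 170 155 148 160 155 130 132 114 132 135 130 154 131 101 129 151 157
245 181 154 147 158 169 172 174 166 173 171 166 157 122 104 140 163 165
```

```bash
python3 - <<'E'
from h import *
s=np.load('s4.npz')
for z in(130,138,140,145,150,155,160): print(z,np.round(pix(s,(554.4,63.8,z)),1))
print(at(s,352,239.8,138), at(s,352,241.3,138))
E
```

```text
130 [351.5 240.3]
138 [351.7 238.3]
140 [351.7 237.8]
145 [351.8 236.6]
150 [351.9 235.3]
155 [352. 234.]
160 [352.1 232.8]
[559.74765636  62.746253   138.        ] [564.90781659  60.80251    138.        ]
```

{"api": "send_rows", "payload": {"moves": [{"dp": [0,0,0.001],"turn": [0,0,0],"hand": 1},{"dp": [0,0,0.002],"turn": [0,0,0],"hand": 1},{"dp": [0,0,0.002],"turn": [0,0,0],"hand": 1}]}}

```text
time: 6.22
eef_pos: [554.9, 63.8, 117.5]
orientation: [[-0.708, 0.706, 0.002], [0.706, 0.708, -0.0], [-0.001, 0.001, -1.0]]
contact_force: [-3.0, 0.4, 8.3]
opening: 0.1
gripper_force: 4.6
```

{"api": "send_rows", "payload": {"moves": [{"dp": [0,0,0.001],"turn": [0,0,0],"hand": 1},{"dp": [0,0,0.002],"turn": [0,0,0],"hand": 1},{"dp": [0,0,0.002],"turn": [0,0,0],"hand": 1}]}}

```text
time: 6.6
eef_pos: [555.3, 63.8, 117.3]
orientation: [[-0.708, 0.706, 0.003], [0.706, 0.708, -0.0], [-0.003, 0.002, -1.0]]
contact_force: [-8.2, 0.3, 21.0]
opening: 0.2
gripper_force: 10.5
```

```bash
python3 - <<'E'
from h import *
go((555,64.3,160),135)
c=cap('scene','s5'); g=c['image'].mean(2).astype(int)
for r in range(237,248): print(r,*g[r,343:362])
E
```

```text
p [555.3  63.8 117.3] xang 135.1 dp [ 0.0005  0.0002 -0.0427] tz 0.0018334974128744502 F [-8.2  0.3 21. ] t 6.6 open 0.2
237 234 238 181 166 102 103 149 102 109 148 125 87 84 79 90 144 151 150 149
238 217 226 177 166 107 101 148 102 124 150 120 90 88 78 92 144 149 147 147
239 160 159 162 167 111 101 151 101 124 151 108 82 81 75 71 142 148 147 147
240 163 162 163 167 118 98 142 92 118 154 114 82 78 76 74 143 149 147 145
241 163 163 165 168 109 75 73 73 95 146 114 82 77 79 82 144 149 147 146
242 163 163 164 163 127 99 78 77 79 81 84 80 78 75 120 138 141 146 145
243 163 162 163 153 148 142 126 88 76 76 76 76 85 118 148 110 120 144 147
244 162 193 170 153 147 158 176 135 121 104 127 109 120 170 138 101 132 151 157
245 161 223 180 154 147 156 167 171 175 157 183 162 153 155 129 105 149 164 165
246 161 161 162 148 146 156 166 168 169 171 171 167 163 155 120 137 163 165 164
247 166 161 154 140 146 157 167 168 168 170 169 166 161 154 117 159 166 165 164
```

The fingers touch the hub top at reported z≈118, so the shut tips sit about 20 mm above the reported TCP. All heights use this touch from here on. Next I lift, open and grip the hub's upper part in the gaps between the pots.

{"api": "send_rows", "payload": {"moves": [{"dp": [-0.001,0.001,-0.03],"turn": [0,0,0],"hand": 0.2},{"dp": [-0.001,0.001,-0.03],"turn": [0,0,0],"hand": 0.2},{"dp": [-0.001,0.001,-0.03],"turn": [0,0,0],"hand": 0.2},{"dp": [-0.001,0.001,-0.03],"turn": [0,0,0],"hand": 0.2},{"dp": [-0.001,0.001,-0.03],"turn": [0,0,0],"hand": 0.2}]}}

```text
time: 7.28
eef_pos: [555.4, 63.9, 143.3]
orientation: [[-0.708, 0.706, -0.001], [0.706, 0.708, 0.0], [0.001, -0.001, -1.0]]
contact_force: [-0.6, 0.1, -0.2]
opening: 68.2
gripper_force: 0.0
```

```bash
python3 -c "
from h import *
go((556.5,64,100),135)"
```

```text
p [555.4  63.9 143.3] xang 135.1 dp [-0.0007  0.0009  0.0433] tz 0.001642753093520618 F [-0.6  0.1 -0.2] t 7.28 open 68.2
```

{"api": "send_rows", "payload": {"moves": [{"dp": [-0.001,0.001,0.015],"turn": [0,0,0],"hand": 0.2},{"dp": [-0.001,0.001,0.03],"turn": [0,0,0],"hand": 0.2},{"dp": [-0.001,0.001,0.042],"turn": [0,0,0],"hand": 0.2},{"dp": [-0.001,0.001,0.042],"turn": [0,0,0],"hand": 0.5},{"dp": [-0.001,0.001,0.042],"turn": [0,0,0],"hand": 0.6},{"dp": [-0.001,0.001,0.042],"turn": [0,0,0],"hand": 0.7},{"dp": [-0.001,0.001,0.042],"turn": [0,0,0],"hand": 0.8},{"dp": [-0.001,0.001,0.042],"turn": [0,0,0],"hand": 0.8}], "newtons": 20}}

```text
time: 8.28
eef_pos: [557.5, 63.7, 102.7]
orientation: [[-0.708, 0.706, 0.001], [0.706, 0.708, -0.0], [-0.001, 0.0, -1.0]]
contact_force: [-1.5, -0.5, 4.2]
opening: 28.6
gripper_force: 19.9
```

```bash
python3 -c "
from h import *
go((556.5,64,100),135)"
```

```text
p [557.5  63.7 102.7] xang 135.1 dp [ 0.0009 -0.0005  0.0027] tz 0.0016031298127240517 F [-1.5 -0.5  4.2] t 8.28 open 28.6
```

{"api": "send_rows", "payload": {"moves": [{"dp": [0,0,0],"turn": [0,0,-0.13],"hand": 0.8},{"dp": [0,0,0],"turn": [0,0,-0.26],"hand": 0.8},{"dp": [0,0,0],"turn": [0,0,-0.39],"hand": 0.8},{"dp": [0,0,0],"turn": [0,0,-0.52],"hand": 0.8},{"dp": [0,0,0],"turn": [0,0,-0.65],"hand": 0.8}]}}

```text
time: 8.9
eef_pos: [558.0, 64.6, 102.5]
orientation: [[-0.992, 0.129, 0.002], [0.129, 0.992, 0.002], [-0.001, 0.002, -1.0]]
contact_force: [-0.4, 3.5, 2.5]
opening: 28.6
gripper_force: 19.8
```

```bash
python3 - <<'E'
from h import *
go((556.5,64,100),205.8)
def red(im,roi):
    y0,y1,x0,x1=roi; c=im[y0:y1,x0:x1].astype(int); m=(c[...,2]>130)&(c[...,1]<100)&(c[...,0]<100)
    v,u=np.nonzero(m); return len(u),(u.mean()+x0 if len(u) else None),(v.mean()+y0 if len(u) else None)
def blue(im):
    c=im[195:300,290:410].astype(int); m=((c[...,0]-c[...,2]>90)&(c[...,1]<110)&(c[...,0]>150)).astype(np.uint8)
    n,l,st,ce=cv2.connectedComponentsWithStats(m); return [(st[i,4],(ce[i]+[290,195]).round(1)) for i in range(1,n) if st[i,4]>8]
s=cap('scene','s6')
print(red(s['image'],(195,300,290,410)),blue(s['image']),blue(np.load('scene0.npz')['image']))
for q in blue(s['image']): print(at(s,*q[1],124).round(1))
E
```

```text
p [558.   64.6 102.5] xang 172.6 dp [ 0.0014 -0.0008  0.0025] tz -0.5793747001931935 F [-0.4  3.5  2.5] t 8.9 open 28.6
(29, np.float64(350.48275862068965), np.float64(236.20689655172413)) [] []
```

```bash
cat >> h.py <<'E'
def blobs(s,pts,r=14):
    pass
E
python3 - <<'E'
from h import *
a=np.load('scene0.npz')['image']; s=np.load('s6.npz')
print(a[244,334],a[256,363],a[231,360],a[150,380])
# predicted lid pixel of each pot if carousel turned by d deg, about axis (557,64)
for d in(0,30,37.5,70.8):
  for k,n in enumerate('r12'):
    th=np.radians(134.6+d+(0,-120,120)[k]); q=pix(s,(557+52*np.cos(th),64+52*np.sin(th),124)); u,v=int(round(q[0])),int(round(q[1]))
    print(d,n,np.round(q,1),s['image'][v-1:v+2,u-1:u+2].reshape(-1,3).mean(0).round())
E
```

```text
[191 122  91] [192 125  97] [ 90  91 197] [153 100  63]
0 r [359.6 230.3] [75. 72. 72.]
0 1 [363.  254.6] [141. 139. 140.]
0 2 [332.9 243. ] [134. 137. 207.]
30 r [350.1 228.8] [77. 73. 86.]
30 1 [369.3 249.1] [190. 120.  88.]
30 2 [336.  250.1] [189. 121.  88.]
37.5 r [347.7 229. ] [79. 75. 74.]
37.5 1 [370.1 247.3] [189. 118.  86.]
37.5 2 [337.6 251.6] [190. 120.  88.]
70.8 r [338.4 232.4] [79. 74. 73.]
70.8 1 [370.  239.3] [159. 164. 165.]
70.8 2 [347.1 256.3] [123. 121. 122.]
```

The carousel has turned with the gripper; both blue lids are where a 30–37° turn puts them. I'll finish the turn.

{"api": "send_rows", "payload": {"moves": [{"dp": [0,0,0.001],"turn": [0,0,-0.13],"hand": 0.8},{"dp": [0,0,0.001],"turn": [0,0,-0.26],"hand": 0.8},{"dp": [0,0,0.001],"turn": [0,0,-0.39],"hand": 0.8},{"dp": [0,0,0.001],"turn": [0,0,-0.5],"hand": 0.8},{"dp": [0,0,0.001],"turn": [0,0,-0.58],"hand": 0.8},{"dp": [0,0,0.001],"turn": [0,0,-0.58],"hand": 0.8}]}}

```text
time: 9.7
eef_pos: [556.7, 65.7, 100.8]
orientation: [[-0.902, -0.432, -0.001], [-0.432, 0.902, 0.004], [-0.001, 0.004, -1.0]]
contact_force: [-2.5, 8.9, 1.1]
opening: 28.7
gripper_force: 20.0
```

```bash
cat >> h.py <<'E'
def lids(s,z=124):
    h=cv2.cvtColor(s['image'],cv2.COLOR_BGR2HSV).astype(int)[225:285,320:385]; im=s['image'].astype(int)[225:285,320:385]
    m=((im[...,0]>172)&(im[...,0]-im[...,2]>85)).astype(np.uint8)
    n,l,st,ce=cv2.connectedComponentsWithStats(m)
    for i in range(1,n):
        if st[i,4]>15:
            w=at(s,*(ce[i]+[320,225]),z); print('blue',st[i,4],(ce[i]+[320,225]).round(1),w.round(1),'ang',np.degrees(np.arctan2(w[1]-64,w[0]-557.5)).round(1))
E
python3 - <<'E'
from h import *
go((556.5,64,100),205.8)
lids(np.load('scene0.npz')); lids(np.load('s6.npz'));print(); lids(cap('scene','s7'))
E
```

```text
p [556.7  65.7 100.8] xang -154.4 dp [ 0.0009 -0.0014  0.0008] tz -0.003931925878382119 F [-2.5  8.9  1.1] t 9.7 open 28.7
blue 42 [333.3 243.4] [544.7  14.6 124. ] ang -104.5
blue 48 [363.2 254.9] [608.2  77.2 124. ] ang 14.5
blue 48 [370.2 247.9] [590.8 104.4 124. ] ang 50.6
blue 49 [337.9 252.1] [578.4  16.1 124. ] ang -66.5

blue 41 [370.4 239.9] [563.5 116.2 124. ] ang 83.4
blue 51 [347. 257.] [602.1  33.4 124. ] ang -34.4
```

Both blue lids are at the aligned angles (85° and −35°). I'll release so it drops.

{"api": "send_rows", "payload": {"moves": [{"dp": [0,-0.001,0],"turn": [0,0,0],"hand": 0.4},{"dp": [0,-0.001,0],"turn": [0,0,0],"hand": 0.3},{"dp": [0,-0.001,0],"turn": [0,0,0],"hand": 0.3},{"dp": [0,-0.001,0],"turn": [0,0,0],"hand": 0.3}]}}

```text
time: 10.25
eef_pos: [557.8, 62.8, 101.1]
orientation: [[-0.902, -0.431, 0.0], [-0.431, 0.902, -0.0], [-0.0, -0.0, -1.0]]
contact_force: [-0.9, -0.6, 0.1]
opening: 59.7
gripper_force: 0.0
```

```bash
python3 - <<'E'
from h import *
go((556.5,64,145),205.8)
s=cap('scene','s8');lids(s);lids(s,118)
E
```

```text
p [557.8  62.8 101.1] xang -154.5 dp [ 0.0006  0.0017 -0.0439] tz -0.004538604369514124 F [-0.9 -0.6  0.1] t 10.25 open 59.7
blue 43 [370.3 240.7] [566.5 114.8 124. ] ang 80.0
blue 52 [347.8 257.9] [605.7  34.3 124. ] ang -31.6
blue 43 [370.3 240.7] [561.5 117.3 118. ] ang 85.7
blue 52 [347.8 257.9] [601.   36.3 118. ] ang -32.4
```

The lids moved down about 0.9 px, so it dropped. Now I raise the tool, shut the fingers and press the hub down.

{"api": "send_rows", "payload": {"moves": [{"dp": [0,0.001,-0.025],"turn": [0,0,0],"hand": 0.3},{"dp": [0,0.001,-0.04],"turn": [0,0,0],"hand": 0.3},{"dp": [0,0.001,-0.04],"turn": [0,0,0],"hand": 1},{"dp": [0,0.001,-0.04],"turn": [0,0,0],"hand": 1},{"dp": [0,0.001,-0.04],"turn": [0,0,0],"hand": 1},{"dp": [0,0.001,-0.04],"turn": [0,0,0],"hand": 1},{"dp": [0,0.001,-0.025],"turn": [0,0,0],"hand": 1},{"dp": [0,0.001,-0.016],"turn": [0,0,0],"hand": 1},{"dp": [0,0.001,-0.014],"turn": [0,0,0],"hand": 1}]}}

```text
time: 11.42
eef_pos: [556.5, 63.9, 113.7]
orientation: [[-0.902, -0.432, -0.002], [-0.432, 0.902, 0.0], [0.002, 0.001, -1.0]]
contact_force: [0.1, -0.3, 0.9]
opening: -0.2
gripper_force: 0.0
```

{"api": "send_rows", "payload": {"moves": [{"dp": [0,0,0.002],"turn": [0,0,0],"hand": 1},{"dp": [0,0,0.003],"turn": [0,0,0],"hand": 1},{"dp": [0,0,0.004],"turn": [0,0,0],"hand": 1}]}}

```text
time: 11.8
eef_pos: [557.5, 63.8, 111.4]
orientation: [[-0.902, -0.432, 0.001], [-0.432, 0.902, 0.0], [-0.001, -0.0, -1.0]]
contact_force: [-0.7, -0.9, 4.9]
opening: 0.0
gripper_force: 3.5
```

{"api": "send_rows", "payload": {"moves": [{"dp": [0,0,0.002],"turn": [0,0,0],"hand": 1},{"dp": [0,0,0.004],"turn": [0,0,0],"hand": 1},{"dp": [0,0,0.005],"turn": [0,0,0],"hand": 1}]}}

```text
time: 12.18
eef_pos: [557.9, 63.7, 107.3]
orientation: [[-0.902, -0.432, 0.002], [-0.432, 0.902, -0.0], [-0.001, -0.001, -1.0]]
contact_force: [-1.9, -0.6, 7.6]
opening: 0.1
gripper_force: 3.5
```

{"api": "send_rows", "payload": {"moves": [{"dp": [0,0,0.002],"turn": [0,0,0],"hand": 1},{"dp": [0,0,0.003],"turn": [0,0,0],"hand": 1}]}}

```text
time: 12.42
eef_pos: [558.0, 63.7, 105.7]
orientation: [[-0.902, -0.432, 0.003], [-0.432, 0.902, -0.001], [-0.002, -0.002, -1.0]]
contact_force: [-7.6, 0.3, 21.8]
opening: -0.1
gripper_force: 11.2
```

{"api": "send_rows", "payload": {"moves": [{"dp": [0,0,0.002],"turn": [0,0,0],"hand": 1},{"dp": [0,0,0.003],"turn": [0,0,0],"hand": 1},{"dp": [0,0,0.003],"turn": [0,0,0],"hand": 1}]}}

```text
time: 12.8
eef_pos: [558.3, 63.6, 105.7]
orientation: [[-0.902, -0.432, 0.004], [-0.432, 0.902, -0.001], [-0.003, -0.003, -1.0]]
contact_force: [-16.7, 0.9, 38.0]
opening: -0.1
gripper_force: 19.1
```

{"api": "send_rows", "payload": {"moves": [{"dp": [0,0,-0.02],"turn": [0,0,0],"hand": 1},{"dp": [0,0,-0.05],"turn": [0,0,0],"hand": 1},{"dp": [0,0,-0.08],"turn": [0,0,0],"hand": 0.4},{"dp": [0,0,-0.08],"turn": [0,0,0],"hand": 0.4}]}}

```text
time: 13.3
eef_pos: [558.8, 63.6, 183.0]
orientation: [[-0.902, -0.432, 0.005], [-0.432, 0.902, -0.0], [-0.004, -0.002, -1.0]]
contact_force: [0.4, 0.1, -0.1]
opening: 35.9
gripper_force: 0.0
```

```bash
python3 - <<'E'
from h import *
s=cap('scene','s9');lids(s,112)
# refine pivot/knob from scene+top
S0=np.load('scene0.npz');f=lambda u,v,z: at(S0,290+(u+.5)/5-.5,195+(v+.5)/5-.5,z).round(1)
print('knob',f(398,53,167),'pivot',f(463,153,139),'end',f(342,43,139))
go((475,150,130),None)
E
```

```text
blue 46 [370. 242.] [561.  117.2 112. ] ang 86.3
blue 49 [347.7 259. ] [599.9  36.8 112. ] ang -32.6
knob [474.5 145.1 167. ] pivot [534.4 162.3 139. ] end [429.1 130.7 139. ]
p [558.1  63.7 181.3] xang -154.4 dp [0.0378 0.1137 0.0511] tz None F [ 0.6 -0.1  0.2] t 13.35 open 43.3
```

Pressed home: it stopped rigidly at 105.7, which is 12 mm below the first touch, and held at 38 N. Next I straddle the knob with part-open fingers and follow its arc.

```bash
python3 - <<'E'
from h import *
go((475,145,165),196.5)
E
```

```text
p [558.1  63.7 181.3] xang -154.4 dp [0.0399 0.1092 0.0161] tz 0.15824384781706446 F [ 0.6 -0.1  0.2] t 13.35 open 43.3
```

{"api": "send_rows", "payload": {"moves": [{"dp": [0.014,0.036,0],"turn": [0,0,0.06],"hand": 0.42},{"dp": [0.027,0.073,0],"turn": [0,0,0.12],"hand": 0.42},{"dp": [0.04,0.109,0],"turn": [0,0,0.158],"hand": 0.42},{"dp": [0.04,0.109,0.008],"turn": [0,0,0.158],"hand": 0.42},{"dp": [0.04,0.109,0.008],"turn": [0,0,0.158],"hand": 0.42}]}}

```text
time: 13.98
eef_pos: [473.7, 144.7, 170.7]
orientation: [[-0.959, -0.285, -0.002], [-0.285, 0.959, -0.0], [0.002, 0.0, -1.0]]
contact_force: [0.6, -0.4, 0.7]
opening: 49.5
gripper_force: 0.0
```

```bash
python3 - <<'E'
from h import *
go((475,145,123),196.5)
s=cap('scene','s10')
cv2.imwrite('pics/s10c.png',cv2.resize(s['image'][175:275,310:420],None,fx=5.4,fy=5.4,interpolation=cv2.INTER_CUBIC))
E
```

```text
p [473.7 144.7 170.7] xang -163.5 dp [-0.0014 -0.0001  0.0477] tz 0.0007899709507883503 F [ 0.6 -0.4  0.7] t 13.97 open 49.5
```

View pics/s10c.png

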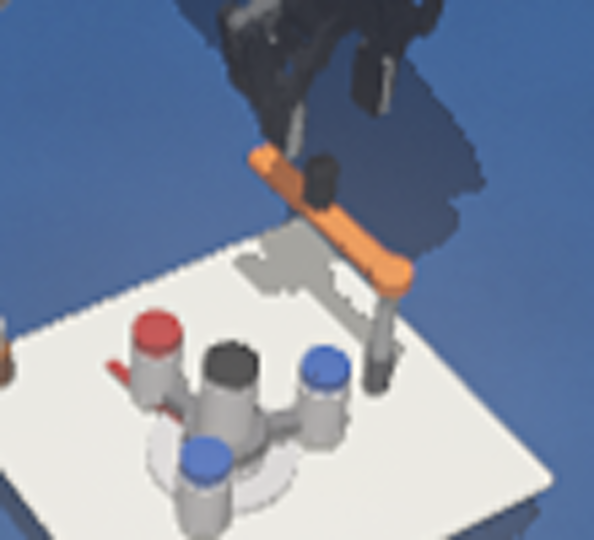

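The picture shows the red pot over the pointer and the carousel seated. The fingertips at (293,150) and (375,108) straddle the knob top at (321,162). I'll descend guarded.

{"api": "send_rows", "payload": {"moves": [{"dp": [-0.001,0,0.015],"turn": [0,0,0],"hand": 0.42},{"dp": [-0.001,0,0.028],"turn": [0,0,0],"hand": 0.42},{"dp": [-0.001,0,0.038],"turn": [0,0,0],"hand": 0.42},{"dp": [-0.001,0,0.042],"turn": [0,0,0],"hand": 0.42}]}}

```text
time: 14.52
eef_pos: [474.6, 145.0, 129.0]
orientation: [[-0.959, -0.284, -0.001], [-0.284, 0.959, 0.0], [0.001, 0.0, -1.0]]
contact_force: [-0.7, -1.2, -0.3]
opening: 49.5
gripper_force: 0.0
```

{"api": "send_rows", "payload": {"moves": [{"dp": [0,0,0.003],"turn": [0,0,0],"hand": 0.42},{"dp": [0,0,0.005],"turn": [0,0,0],"hand": 0.42},{"dp": [0,0,0.005],"turn": [0,0,0],"hand": 0.6},{"dp": [0,0,0.005],"turn": [0,0,0],"hand": 0.6}]}}

```text
time: 15.02
eef_pos: [475.2, 145.2, 125.4]
orientation: [[-0.959, -0.284, 0.0], [-0.284, 0.959, 0.0], [-0.0, -0.0, -1.0]]
contact_force: [0.0, -0.1, 0.4]
opening: 34.1
gripper_force: 0.0
```

```bash
python3 - <<'E'
from h import *
p=np.array([534.5,162.5])
s=env.get_state();R=np.array(s['orientation']);q=np.array(s['eef_pos']);print(q.round(1),s['contact_force'],s['opening'])
a0=196.5
for d in range(8,105,8):
    a=np.radians(min(a0+d,286)); t=np.array([*(p+62*np.array([np.cos(a),np.sin(a)])),q[2]]); print(d,(R.T@(t-q)/1000).round(4),-round(np.radians(d),3),t.round())
E
```

```text
[475.2 145.2 125.4] [ 0.02737085 -0.08126573  0.42246751] 34.05819697939879
8 [-0.0003 -0.0088  0.    ] -0.14 [478. 137. 125.]
16 [-0.0021 -0.0173  0.    ] -0.279 [482. 129. 125.]
24 [-0.0051 -0.0254  0.    ] -0.419 [487. 122. 125.]
32 [-0.0091 -0.0331  0.    ] -0.559 [493. 116. 125.]
40 [-0.0142 -0.0401  0.    ] -0.698 [500. 111. 125.]
48 [-0.0202 -0.0463  0.    ] -0.838 [508. 107. 125.]
56 [-0.0271 -0.0516  0.    ] -0.977 [516. 103. 125.]
64 [-0.0345 -0.056   0.    ] -1.117 [524. 101. 125.]
72 [-0.0426 -0.0592  0.    ] -1.257 [533. 101. 125.]
80 [-0.051  -0.0613  0.    ] -1.396 [542. 101. 125.]
88 [-0.0596 -0.0622  0.    ] -1.536 [550. 102. 125.]
96 [-0.0612 -0.0622  0.    ] -1.676 [552. 103. 125.]
104 [-0.0612 -0.0622  0.    ] -1.815 [552. 103. 125.]
```

{"api": "send_rows", "payload": {"moves": [{"dp": [-0.0003,-0.009,0],"turn": [0,0,-0.14],"hand": 0.6},{"dp": [-0.002,-0.017,0],"turn": [0,0,-0.28],"hand": 0.6},{"dp": [-0.005,-0.025,0],"turn": [0,0,-0.42],"hand": 0.6},{"dp": [-0.009,-0.033,0],"turn": [0,0,-0.56],"hand": 0.6},{"dp": [-0.014,-0.04,0],"turn": [0,0,-0.7],"hand": 0.6},{"dp": [-0.02,-0.046,0],"turn": [0,0,-0.84],"hand": 0.6},{"dp": [-0.027,-0.0515,0],"turn": [0,0,-0.98],"hand": 0.6},{"dp": [-0.0345,-0.056,0],"turn": [0,0,-1.12],"hand": 0.6},{"dp": [-0.0425,-0.059,0],"turn": [0,0,-1.26],"hand": 0.6},{"dp": [-0.0425,-0.059,0],"turn": [0,0,-1.26],"hand": 0.6}]}}

```text
time: 16.27
eef_pos: [532.9, 100.6, 125.1]
orientation: [[-0.024, -1.0, 0.0], [-1.0, 0.024, 0.0], [-0.0, -0.0, -1.0]]
contact_force: [-0.5, -0.6, 0.7]
opening: 34.0
gripper_force: 0.0
```

```bash
python3 - <<'E'
from h import *
p=np.array([534.5,162.5])
s=env.get_state();R=np.array(s['orientation']);q=np.array(s['eef_pos']);print(q.round(1),s['contact_force'].round(1),s['opening'])
for d in(8,12,16,20,24,28):
    a=np.radians(268.5+d); t=np.array([*(p+62*np.array([np.cos(a),np.sin(a)])),q[2]]); print(d,(R.T@(t-q)/1000).round(4),-round(np.radians(d),3))
E
```

```text
[532.9 100.6 125.1] [-0.5 -0.6  0.7] 33.98212189382642
8 [-0.0005 -0.0086  0.    ] -0.14
12 [-0.0012 -0.0129  0.    ] -0.209
16 [-0.0023 -0.0171  0.    ] -0.279
20 [-0.0036 -0.0212  0.    ] -0.349
24 [-0.0052 -0.0252  0.    ] -0.419
28 [-0.0071 -0.0291  0.    ] -0.489
```

{"api": "send_rows", "payload": {"moves": [{"dp": [-0.0005,-0.0086,0],"turn": [0,0,-0.14],"hand": 0.6},{"dp": [-0.002,-0.015,0],"turn": [0,0,-0.25],"hand": 0.6},{"dp": [-0.003,-0.019,0],"turn": [0,0,-0.25],"hand": 0.6},{"dp": [-0.003,-0.019,0],"turn": [0,0,-0.25],"hand": 0.6}]}}

```text
time: 16.77
eef_pos: [551.7, 103.3, 125.1]
orientation: [[0.222, -0.975, 0.0], [-0.975, -0.222, 0.0], [-0.0, -0.0, -1.0]]
contact_force: [0.3, -1.0, 0.8]
opening: 33.7
gripper_force: 0.0
```

{"api": "send_rows", "payload": {"moves": [{"dp": [0,-0.002,0],"turn": [0,0,0],"hand": 0.6},{"dp": [0,-0.004,0],"turn": [0,0,0],"hand": 0.6}]}}

```text
time: 17.02
eef_pos: [554.2, 103.8, 125.0]
orientation: [[0.224, -0.975, -0.003], [-0.975, -0.224, -0.001], [0.0, 0.003, -1.0]]
contact_force: [-12.9, -4.7, 7.1]
opening: 34.3
gripper_force: 6.8
```

{"api": "send_rows", "payload": {"moves": [{"dp": [0,-0.002,0],"turn": [0,0,0],"hand": 0.6},{"dp": [0,-0.002,0],"turn": [0,0,0],"hand": 0.6}]}}

```text
time: 17.27
eef_pos: [554.3, 103.7, 124.9]
orientation: [[0.224, -0.975, -0.007], [-0.975, -0.224, -0.002], [0.001, 0.007, -1.0]]
contact_force: [-17.8, -7.3, 9.7]
opening: 34.5
gripper_force: 9.6
```

{"api": "send_rows", "payload": {"moves": [{"dp": [0,0.006,0],"turn": [0,0,0],"hand": 0.6},{"dp": [0,0.01,0],"turn": [0,0,0],"hand": 0.6},{"dp": [0,0.01,-0.04],"turn": [0,0,0],"hand": 0.6},{"dp": [0,0.01,-0.09],"turn": [0,0,0],"hand": 0.6},{"dp": [0.02,0.07,-0.12],"turn": [0,0,0],"hand": 0.6},{"dp": [0.02,0.13,-0.12],"turn": [0,0,0],"hand": 0.6},{"dp": [0.02,0.15,-0.12],"turn": [0,0,0],"hand": 0.6},{"dp": [0.02,0.15,-0.12],"turn": [0,0,0],"hand": 0.6}]}}

```text
time: 18.27
eef_pos: [415.6, 51.1, 245.8]
orientation: [[0.224, -0.975, 0.003], [-0.975, -0.224, -0.0], [0.001, -0.003, -1.0]]
contact_force: [0.5, 0.6, -0.3]
opening: 34.3
gripper_force: 0.0
```

```bash
python3 - <<'E'
from h import *
s=cap('scene','s11')
im=s['image'].astype(int)[170:300,290:430]; m=(im[...,2]>190)&(im[...,1]>90)&(im[...,1]<185)&(im[...,0]<110)
v,u=np.nonzero(m); print(len(u)); 
for a in range(min(v),max(v)+1,3):
    k=u[v==a]; 
    if len(k): print(a+170,k.min()+290,k.max()+290)
# predicted arm axis at stop
for d in(0,30,62,115): print(d,np.round(pix(s,(534.5+d*.2207,162.5-d*.9753,139)),1))
lids(s,112)
E
```

```text
166
223 380 384
226 376 385
229 370 380
232 368 373
235 356 362
238 350 360
241 349 353
0 [382.3 225.2]
30 [373.5 229.1]
62 [363.9 233.4]
115 [347.7 240.6]
blue 45 [370.1 242.1] [561.1 117.4 112. ] ang 86.1
blue 49 [347.7 259. ] [599.9  36.8 112. ] ang -32.6
```

The orange arm lies along the predicted stop line over the hub, and the carousel is still home. The robot is clear of everything, so I'm handing in.

```bash
python3 -c "
from h import *
print(env.hand_in())"
```

```text
the job is handed in; nothing more can be done
None
```

I turned the carousel onto the flat and pressed it home, swung the hold-down arm to its stop, and handed the job in; the hand-in returned no verdict.

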